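Pinch a sprung idler into its bracket

TASK

Fit the sprung roller idler with the green tabs into the bracket: pinch its two tabs together so that the end pins draw in, lift it, lower it all the way down between the two cheeks, and let go so that both pins spring out into the slots. Leave the idler with the blue tabs where it stands.

Things in the scene. Friction and masses are not known exactly. Their poses are not given: they have to be found in the camera images.
- idler_green_mid (a point): Idler to fit: aluminium channel 60 (y) x 58 x 24 mm high with 2 black rollers, flat foot, 0.16 kg. Two upright green tabs, 20 wide (x), 5 thick (y), tops 82 above the foot, outer faces 66 apart (28 pinched). Point: middle, 41 above the foot; z up, y along pins; same either way round. Pinch tabs along y near the top, fingertips over 41 above the foot, else they hit the bracket's cheeks.
- idler_green_left (a joint): Inward travel of the green idler's +y tab with its steel end pin: 0 sprung out, 0.019 m fully pinched (2 N rising to 12 N). Pin 10 mm diameter, axis 14 mm above the foot, tip 50 mm from the middle when out, 31 mm when pinched. About 0.002 when seated in the bracket, where both pins press on the slot bottoms and centre the idler; it may ride up a few mm in the slots as it is let go.
- idler_green_right (a joint): The same for the tab and pin on its -y side.
- bracket_seat (a point): Seat of the fixed bracket: middle of its grey base plate (74 x 140 x 8 mm), on the plate's top, 8 mm above the bench, where the idler's foot goes; z up, y from cheek to cheek. Two aluminium cheeks: inner faces at y +39 and -39, 56 long (x), 16 thick, tops 38 above the seat. Each inner face has a blind slot, 30 long (x, centred), 6.5 to 27 above the seat, 9 deep, for a pin.
- idler_blue_mid (a point): Second idler, to be left alone: blue tabs, white rollers, else same shape and size as the green one. Point: its middle, 41 mm above its foot; axes as there.

How it is judged (in metres and radians):
On the way, in this order (a step that is already met when the one before it is completed fails the run):
1. the green idler is pinched and lifted clear of the bench (height (world z) of idler_green_mid above 0.075 m and value of joint each of idler_green_left, idler_green_right above 0.011 m), for 0.1 s.
2. it is down between the cheeks, still pinched (x of idler_green_mid in the frame of bracket_seat between -0.02 and 0.02 m and y of idler_green_mid in the frame of bracket_seat between -0.012 and 0.012 m and z of idler_green_mid in the frame of bracket_seat between 0.03 and 0.055 m and value of joint each of idler_green_left, idler_green_right above 0.009 m), for 0.1 s.
At the end, for the whole second after the job is handed in: The green idler sits down between the cheeks (foot at most 11 mm off the base plate), upright (7 deg), in line (11 deg), within 12 mm of the middle along the slots and 5 mm across, both pins at rest in their slots (each travel under 6 mm), released; the blue idler within 30 mm of its start (x of idler_green_mid in the frame of bracket_seat between -0.012 and 0.012 m and y of idler_green_mid in the frame of bracket_seat between -0.005 and 0.005 m and z of idler_green_mid in the frame of bracket_seat between 0.036 and 0.052 m and value of joint each of idler_green_left, idler_green_right below 0.006 m and angle between idler_green_mid's own z axis and vertical below 0.12 rad and angle between the y axis of idler_green_mid and the y axis of bracket_seat, either way round below 0.2 rad and distance of idler_blue_mid from where it was at the start of the episode below 0.03 m and velocity of joint idler_green_left between -0.02 and 0.02 m/s and velocity of joint idler_green_right between -0.02 and 0.02 m/s); the robot touches nothing.
It fails at once if the blue idler is displaced by more than 30 mm (distance of idler_blue_mid from where it was at the start of the episode above 0.03 m).
It also fails if it takes over 32 s, if anything falls off the work surface, if the arm or the gripper's body presses on something with over 40 N, if the wrist force passes 120 N, or if a joint passes its speed limit or range.

ROBOT

A 6-joint arm with a two-finger parallel gripper is mounted at the origin on a cart in front of the work surface, level with it; the furniture and walls round the work are solid. World frame = base frame: x ahead of the robot, y to its left, z up, the work surface at z = 0. Lengths are in mm, angles in rad, forces in N, time in s.
With the tool pointing down it reaches from about 325 to 775 mm from the base axis. Payload 5.5 kg.
Tool frame: the origin (TCP) lies where the fingers leave the gripper's body, on its centre line; the fingertips stand 80 mm ahead of it and the grasp point (between the pads) lies 61 mm ahead of it; z points along the fingers, y is the direction in which the jaws open and shut (so a half turn about z gives the same grasp; the last joint's range is limited). The gripper opens to 88 mm and grips with 3 to 60 N. Pads are 20 mm wide; open, the fingers measure 115 mm over their backs; the gripper's body (75 mm by 178 mm) begins 61 mm behind the grasp point.
Start: joints at [-1.373, 0.091, 1.231, -0, 1.82, -0.057], TCP at [151.23, -580.643, 302.631] pointing down, gripper open.
Joint ranges: [-2.87, 2.87], [-0.86, 2.18], [0.17, 2.46], [-1.51, 4.65], [0.06, 2.69], [-2.65, 2.65]. Speed limits (rad/s): [2.57, 2.57, 3.01, 3.14, 3.14, 3.14].

INTERFACE

Orientations are given as a 3x3 rotation matrix whose columns are the frame's x, y, z axes.
In Python, from station import ctrl, optics gives the robot as it stands.
- The arm moves only by the tool apply_moves, never from a script. Its argument "series" is a list that holds one entry, the list of rows, each a list of 7 numbers: the opening, from 0 (shut) to 1 (fully open), then the shift along the world's x, y, z in cm, then the turn, a rotation vector about the world's x, y, z in degrees. A call has 1 to 5 rows; each row shifts and turns the pose as measured when the row begins; what a row does not reach is not made up. A row lasts 1/8 s, in which the tool goes at most 62.5 mm and 10.7 degrees, less where a joint would pass 70% of its speed; a pose out of reach is approached as far as the arm can. A call is refused whole if a number of a shift passes 6.25 or a number of a turn 10.7, either way. A call with a gripper value outside its range is refused whole. The fingers move at their own pace and stop on an object; "force" is the grip in N (left out, the last holds). Time passes only in rows, so rows that do not move let the fingers close. It gives the time, the measured TCP pose, the force and the opening at its end, in the units of the state.
- ctrl.sense(): the state, without advancing time (a new reading comes with each control period).
- optics.get_image(name): name is "scene" or "top" or "wrist"; returns a dict with "img" (384x512x3 uint8, red, green, blue), "fx", "fy", "cx", "cy" (pixels), "cam_to_world" (4x4, takes a point from camera to world coordinates). Camera axes: x right, y up, looking along -z (the intrinsics and any distortion apply to the point x, -y, -z); pixel columns grow to the right and rows downward; lengths in mm; the calibration is good to about 2 mm. A picture is of the moment at which its call begins. There is no depth.
- ctrl.finish_job(): hands the job in, once; it reports no verdict.
Trained networks look in the newest picture that a camera, given by its name, has taken for a name from the list of things; names that differ only in an ending like _2 or _b are one class to them, and where a whole thing is asked for, a point or a joint stands for the part that bears it (a point fixed in the world has none). Each returns a list of dicts, best first, with "score" (0 to 1); they miss things now and then, are a little off and sometimes report something else, mostly with a low value. They report only what shows in the picture. A call takes as long as a camera call.
- optics.look_for(camera, name): "centre" ([x, y, z] in mm, in the coordinates of the camera as it stood for that picture, good to about 4 mm: the middle of the surface that is visible of it).
The state is a dict: "t": time; "joint_pos": joint angles; "qd": joint speeds; "tau": joint torques, N m; "eef_pos": TCP position; "eef_rot": TCP orientation; "ft_force": force on the tool from outside, world axes, zero at the start; "torque": the same for the moment, N m; "opening": finger opening in mm.
Only numpy, scipy, OpenCV 4.12 (cv2) and the standard library are available. Lean on these libraries where they do the work, as an engineer would, in place of code of your own. Each camera call takes 0.05 s, during which the arm holds its last target.

## Working session

There is one attempt and no reset: what is moved stays moved. The work goes in short steps, Python scripts to look and compute and a tool call to move; the robot and the scene stay as the last step left them, time stands still between calls to the robot, and variables do not carry over. Pictures are saved under pics/ and viewed, and the job is handed in when it is done.

Besides the shell and the picture viewer there is one more tool, called after "Emit:" as name([rows], argument=value, ...), one row to a line, values as JSON. apply_moves: Moves the arm, as the interface text tells. Its arguments: {"type":"object","properties":{"series":{"type":"array","items":{"type":"array","items":{"type":"array","items":{"type":"number"}}}},"force":{"type":"number"}},"required":["series"]}

```bash
mkdir -p pics
cat > h.py <<'E'
import numpy as np, cv2
from station import ctrl, optics
def snap(n,f):
    d=optics.get_image(n); cv2.imwrite('pics/'+f,d['img'][:,:,::-1]); return d
def look(n,d,names):
    for k in names:
        for r in optics.look_for(n,k)[:3]:
            c=np.array(r['centre']); w=np.array(d['cam_to_world'])@np.r_[c,1]
            print(n,k,round(r['score'],2),w[:3].round(1))
def proj(d,p):
    M=np.linalg.inv(np.array(d['cam_to_world'])); c=M@np.r_[p,1]
    return d['cx']+d['fx']*c[0]/-c[2], d['cy']+d['fy']*(-c[1])/-c[2]
def ray(d,u,v,z):
    M=np.array(d['cam_to_world']); r=M[:3,:3]@np.array([(u-d['cx'])/d['fx'],-(v-d['cy'])/d['fy'],-1]); o=M[:3,3]
    return o+r*(z-o[2])/r[2]
E
python3 - <<'E'
from h import *
s=ctrl.sense(); print(s['t'],s['eef_pos'],np.array(s['eef_rot']).round(3),s['opening'])
for n in ['scene','top','wrist']:
    d=snap(n,n+'0.png'); print(n,d.keys(),d['fx'],np.array(d['cam_to_world']).round(2).tolist())
    look(n,d,['idler_green_mid','idler_green_left','idler_green_right','bracket_seat','idler_blue_mid'])
E
```

```text
0.0 [ 151.17632778 -580.50114972  301.5166852 ] [[ 0.968  0.252 -0.   ]
 [ 0.252 -0.968  0.002]
 [ 0.    -0.002 -1.   ]] 87.79640484057963
scene dict_keys(['img', 'fx', 'fy', 'cx', 'cy', 'cam_to_world']) 395.94509121286706 [[-0.9, 0.17, -0.41, 153.92], [-0.44, -0.34, 0.83, 621.78], [-0.0, 0.92, 0.38, 394.98], [0.0, 0.0, 0.0, 1.0]]
scene idler_green_mid 0.87 [ 449.4 -271.6   23.6]
scene idler_green_left 0.61 [ 448.  -268.4   48.2]
scene idler_green_right 0.53 [ 450.2 -273.1   26.5]
scene idler_green_right 0.46 [ 447.4 -271.9   44.3]
scene bracket_seat 0.71 [573.2 177.5  15.4]
scene idler_blue_mid 0.69 [ 496.7 -122.9   31.9]
top dict_keys(['img', 'fx', 'fy', 'cx', 'cy', 'cam_to_world']) 399.04551776527126 [[-0.02, 0.99, -0.12, 384.1], [-1.0, -0.02, -0.0, -82.91], [-0.01, 0.12, 0.99, 1032.78], [0.0, 0.0, 0.0, 1.0]]
top idler_green_mid 0.96 [ 452.  -294.1   17.1]
top idler_green_left 0.4 [577.2 145.6   5.9]
top idler_green_right 0.49 [ 465.3 -328.5   50.8]
top idler_green_right 0.4 [574.1 143.5   7.6]
top bracket_seat 0.66 [575.8 144.2   6.4]
top idler_blue_mid 0.58 [ 500.1 -141.9   22.3]
wrist dict_keys(['img', 'fx', 'fy', 'cx', 'cy', 'cam_to_world']) 280.32129946136996 [[0.25, 0.92, 0.3, 232.17], [-0.97, 0.24, 0.08, -560.79], [0.0, -0.31, 0.95, 386.17], [0.0, 0.0, 0.0, 1.0]]
```

```bash
python3 -c "
import cv2
a=cv2.imread('pics/top0.png');cv2.imwrite('pics/top0b.png',cv2.resize(a[100:360,60:460],None,fx=2,fy=2,interpolation=cv2.INTER_CUBIC))"
```

```text
(no output)
```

View pics/scene0.png

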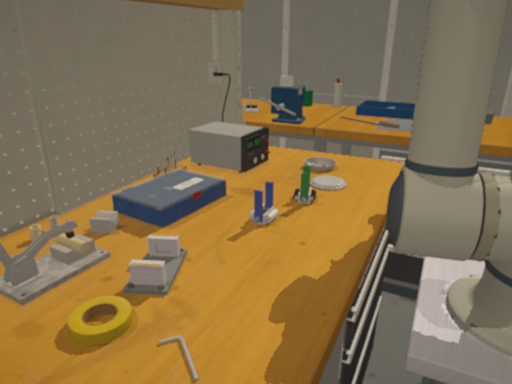

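View pics/top0.png

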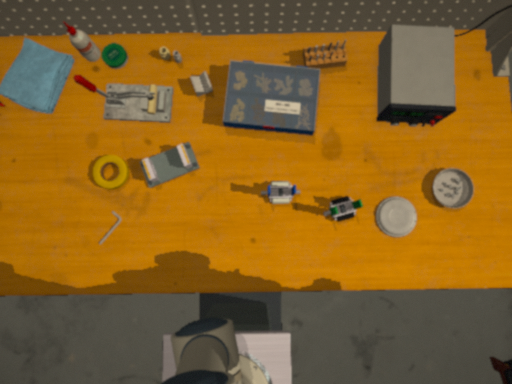

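The top view shows the bracket at about (170,164), the blue idler at (281,191) and the green one at (343,208). I'll zoom in to get the angles.

```bash
python3 -c "
import cv2
a=cv2.imread('pics/top0.png')
f=lambda x:cv2.resize(x,None,fx=6,fy=6,interpolation=cv2.INTER_CUBIC)
b=f(a[130:200,125:215]);c=f(a[170:235,320:370])
cv2.imwrite('pics/zb.png',b);cv2.imwrite('pics/zg.png',c)"
```

```text
(no output)
```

View pics/zb.png

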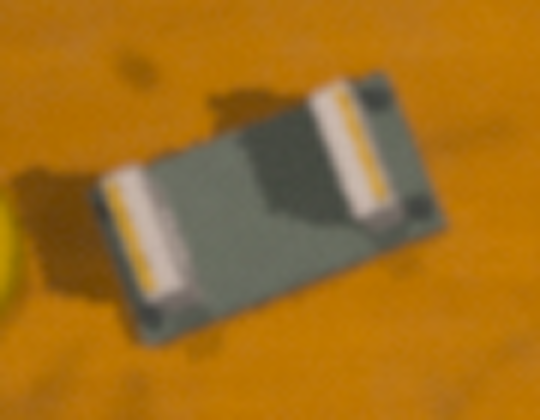

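View pics/zg.png

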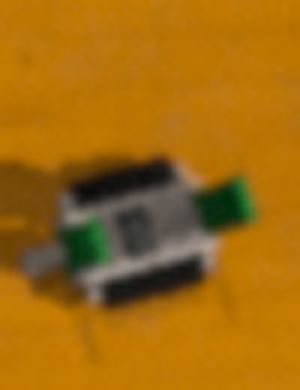

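Run:
```python
from h import *
d=snap('top','top1.png')
P=[ray(d,125+(u+.5)/6-.5,130+(v+.5)/6-.5,8) for u,v in [(97,190),(385,73),(447,228),(148,345)]]
P=np.array(P);print(P.round(1));print('ctr',P.mean(0),[np.linalg.norm(P[i]-P[i-1]).round(1) for i in range(4)])
yv=(P[0]+P[3]-P[1]-P[2]);print('y axis ang',np.degrees(np.arctan2(yv[1],yv[0])))
# green: tops of tabs z=82
G=[ray(d,320+(u+.5)/6-.5,170+(v+.5)/6-.5,z) for u,v,z in [(95,242,82),(238,203,82)]]
print(np.array(G).round(1)); yv=G[0]-G[1];print(np.mean(G,0),np.linalg.norm(yv),np.degrees(np.arctan2(yv[1],yv[0])))
# rollers (27 z?)
hsv=cv2.cvtColor(d['img'],cv2.COLOR_RGB2HSV); m=((hsv[...,0]>50)&(hsv[...,0]<85)&(hsv[...,1]>100)).astype(np.uint8); m[:170]=0;m[:,:320]=0;m[240:]=0;m[:,370:]=0
n,l,st,c=cv2.connectedComponentsWithStats(m);print(st,c)
```

```text
[[590.6 219.4   8. ]
 [640.7  94.    8. ]
 [571.3  66.6   8. ]
 [522.1 195.9   8. ]]
ctr [581.16156031 143.97789243   8.        ] [np.float64(72.4), np.float64(135.0), np.float64(74.6), np.float64(138.3)]
y axis ang 111.27625924879233
[[ 449.9 -269.4   82. ]
 [ 464.6 -326.9   82. ]]
[ 457.24951602 -298.14171721   82.        ] 59.249242434688476 104.27695571531149
[[     0      0    512    384 196532]
 [   353    201      9      7     39]
 [   331    207      7      8     37]] [[255.46517615 191.49393483]
 [356.74358974 204.02564103]
 [333.75675676 210.51351351]]
```

Emit:
apply_moves([
  [[1,4.4,4.0,0,0,0,0],[1,4.4,4.0,0,0,0,0],[1,4.4,4.0,0,0,0,0],[1,4.4,4.0,0,0,0,0],[1,4.4,4.0,0,0,0,0]],
])

```text
t: 1.58
eef_pos: [373.2, -376.9, 301.5]
eef_rot: [[0.97, 0.244, 0.0], [0.244, -0.97, 0.0], [0.0, -0.0, -1.0]]
ft_force: [0.8, 0.6, 0.3]
opening: 87.6
```

Emit:
apply_moves([
  [[1,4.2,4.0,0,0,0,0],[1,4.2,3.9,-2,0,0,0],[1,0,0,0,0,0,0]],
])

```text
t: 1.95
eef_pos: [461.9, -291.8, 281.5]
eef_rot: [[0.968, 0.249, 0.002], [0.249, -0.968, -0.0], [0.002, 0.001, -1.0]]
ft_force: [0.6, 0.6, -0.3]
opening: 87.7
```

Run:
```python
from h import *
s=ctrl.sense(); print(s['t'],s['eef_pos'],np.array(s['eef_rot']).round(3))
d=snap('wrist','w1.png'); look('wrist',d,['idler_green_mid','idler_green_left','idler_green_right','idler_blue_mid'])
```

```text
1.95 [ 461.86928452 -291.81708382  281.45849468] [[ 0.968  0.249  0.002]
 [ 0.249 -0.968 -0.   ]
 [ 0.002  0.001 -1.   ]]
wrist idler_green_mid 0.91 [ 458.5 -300.3   25.6]
wrist idler_green_mid 0.62 [ 504.8 -139.5   26.7]
wrist idler_green_left 0.59 [ 455.4 -275.8   42. ]
wrist idler_green_right 0.71 [ 467.5 -329.7   48.6]
wrist idler_blue_mid 0.72 [ 504.1 -141.1   27.5]
```

View pics/w1.png

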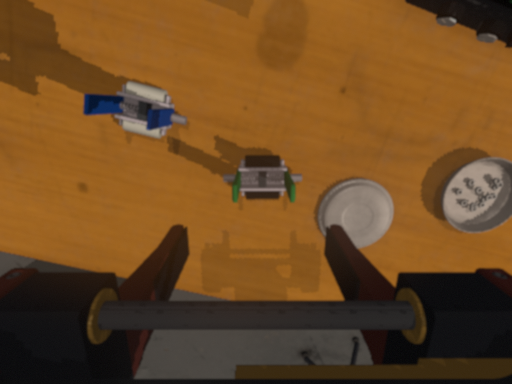

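The wrist view shows the green idler at about (264,178), with pin tips near (225,178) and (301,178) and tabs at x = 236 and 292. It is well aligned with the jaws. Next I'll refine its position.

Run:
```python
from h import *
d=snap('wrist','w2.png'); im=d['img'][:,:,::-1]
z=cv2.resize(im[145:215,210:315],None,fx=7,fy=7,interpolation=cv2.INTER_CUBIC)
c=np.array([457.5,-298.5]);a=np.radians(104.4);y=np.array([np.cos(a),np.sin(a)]);x=np.array([y[1],-y[0]])
for (X,Y,Z) in [(0,50,14),(0,-50,14)]+[(sx*10,sy*Y,82) for sx in(1,-1) for sy in (1,-1) for Y in (28,33)]+[(sx*29,sy*30,24)for sx in(1,-1) for sy in (1,-1)]:
    p=c+X*x+Y*y; u,v=proj(d,[p[0],p[1],Z]); cv2.circle(z,(int((u+.5-210)*7),int((v+.5-145)*7)),3,(255,0,255),-1)
cv2.imwrite('pics/w2z.png',z)
```

```text
(no output)
```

View pics/w2z.png

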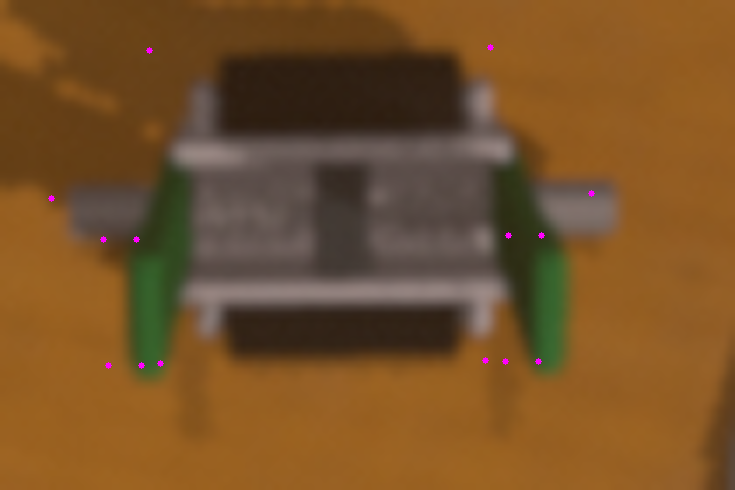

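Run:
```python
from h import *
from scipy.optimize import least_squares
d=optics.get_image('wrist')
# left in image = +y
obs=[((0,50,14),(68,210)),((0,-50,14),(616,210)),((0,33,82),(132,315)),((0,28,82),(166,315)),((0,-28,82),(533,310)),((0,-33,82),(568,310)),
((-10,30.5,82),(150,378)),((-10,-30.5,82),(548,373)),((10,30.5,82),(150,255)),((10,-30.5,82),(552,250))]
def f(q):
    a=q[2];y=np.array([np.cos(a),np.sin(a)]);x=np.array([y[1],-y[0]]);r=[]
    for (X,Y,Z),(u,v) in obs:
        p=q[:2]+X*x+Y*y; U,V=proj(d,[p[0],p[1],Z]); r+=[(U+.5-210)*7-u,(V+.5-145)*7-v]
    return r
s=least_squares(f,[457,-298,np.radians(104.4)]);print(s.x[:2],np.degrees(s.x[2]),np.round(s.fun,0))
```

```text
[ 456.43530192 -303.01195215] 104.31156442816479 [ 6. -1. -3. -5.  1.  1.  0.  1.  0.  3. -2.  2.  2. -0. -0.  2. -3. -3.
 -1. -1.]
```

Emit:
apply_moves([
  [[1,-0.55,-1.1,-3.0,0,0,0],[1,0,0,-5.0,0,0,0],[1,0,0,-4.5,0,0,0],[1,0,0,0,0,0,0]],
])

```text
t: 2.8
eef_pos: [450.9, -311.2, 159.1]
eef_rot: [[0.972, 0.234, 0.009], [0.234, -0.972, -0.007], [0.007, 0.009, -1.0]]
ft_force: [0.1, 0.6, 0.1]
opening: 88.0
```

Run:
```python
from h import *
s=ctrl.sense(); print(s['t'],s['eef_pos'],np.array(s['eef_rot']).round(3))
d=snap('wrist','w3.png');
```

```text
2.8 [ 450.94676458 -311.23941676  159.06454402] [[ 0.972  0.234  0.009]
 [ 0.234 -0.972 -0.007]
 [ 0.007  0.009 -1.   ]]
```

View pics/w3.png

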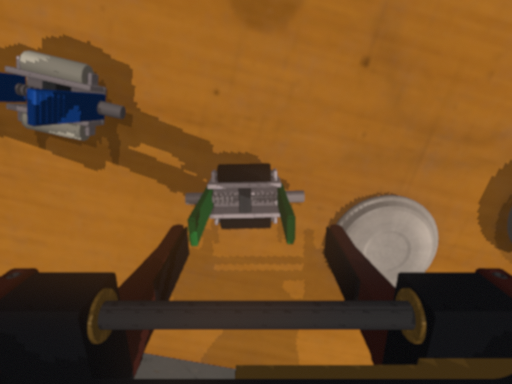

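Emit:
apply_moves([
  [[1,0.55,0.85,0,0.4,0.5,0.8],[1,0,0,0,0,0,0]],
])

```text
t: 3.1
eef_pos: [459.0, -304.3, 167.4]
eef_rot: [[0.969, 0.248, 0.009], [0.248, -0.969, -0.007], [0.007, 0.009, -1.0]]
ft_force: [0.4, 0.1, 0.2]
opening: 87.6
```

Run:
```python
from h import *
s=ctrl.sense(); print(s['t'],s['eef_pos'],np.array(s['eef_rot']).round(3))
d=snap('wrist','w4.png');
```

```text
3.1 [ 458.96521263 -304.34826524  167.36346774] [[ 0.969  0.248  0.009]
 [ 0.248 -0.969 -0.007]
 [ 0.007  0.009 -1.   ]]
```

View pics/w4.png

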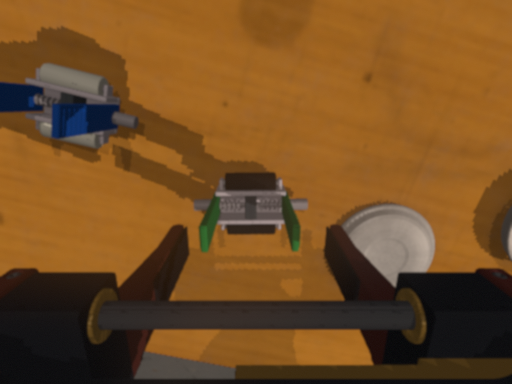

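Run:
```python
from h import *
s=ctrl.sense(); print(s['t'],s['eef_pos'],s['qd'])
d=snap('wrist','w5.png'); im=d['img'][:,:,::-1]
z=cv2.resize(im[160:260,185:315],None,fx=6,fy=6,interpolation=cv2.INTER_CUBIC)
c=np.array([456.4,-303.]);a=np.radians(104.3);y=np.array([np.cos(a),np.sin(a)]);x=np.array([y[1],-y[0]])
for (X,Y,Z) in [(0,50,14),(0,-50,14)]+[(sx*10,sy*Y,82) for sx in(1,-1) for sy in (1,-1) for Y in (28,33)]:
    p=c+X*x+Y*y; u,v=proj(d,[p[0],p[1],Z]); cv2.circle(z,(int((u+.5-185)*6),int((v+.5-160)*6)),3,(255,0,255),-1)
T=np.array(s['eef_pos'])+80*np.array(s['eef_rot'])[:,2];print(T,proj(d,T))
cv2.imwrite('pics/w5z.png',z)
```

```text
3.15 [ 458.96842869 -304.67477671  167.71438583] [-0.00305684 -0.00121686  0.0103584  -0.00232395 -0.01011796 -0.00098843]
[ 459.74949251 -305.28978305   87.7205629 ] (np.float64(254.10322683744013), np.float64(237.7763236620918))
```

View pics/w5z.png

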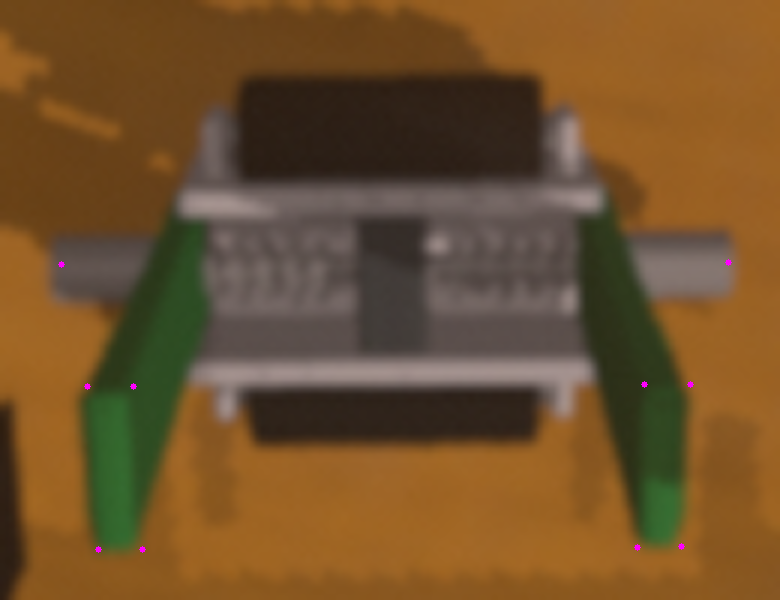

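Emit:
apply_moves([
  [[1,-0.3,0.3,0,0.5,0.6,0],[1,0,0,-2.5,0,0,0],[1,0,0,-1.0,0,0,0],[1,0,0,0,0,0,0]],
])

```text
t: 3.7
eef_pos: [456.1, -301.6, 134.1]
eef_rot: [[0.969, 0.248, 0.0], [0.248, -0.969, 0.0], [0.0, -0.0, -1.0]]
ft_force: [0.7, -0.1, 0.1]
opening: 87.9
```

Run:
```python
from h import *
s=ctrl.sense(); print(s['t'],s['eef_pos'],np.array(s['eef_rot']).round(3))
d=snap('wrist','w6.png');
```

```text
3.7 [ 456.06948309 -301.64297615  134.09214092] [[ 0.969  0.248  0.   ]
 [ 0.248 -0.969  0.   ]
 [ 0.    -0.    -1.   ]]
```

View pics/w6.png

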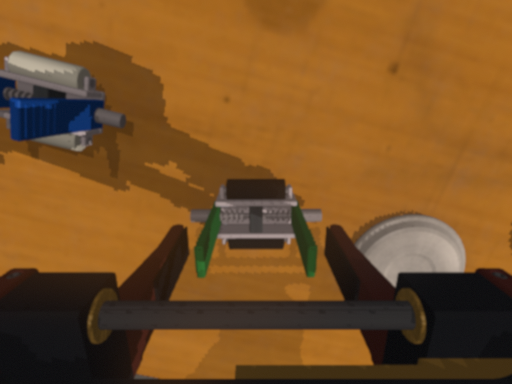

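The tabs, at x≈203 and 310, sit centred between the fingers. I'll go down 5 mm and pinch.

Emit:
apply_moves([
  [[1,0,0,-0.5,0,0,0],[0.2,0,0,0,0,0,0],[0.2,0,0,0,0,0,0],[0.2,0,0,0,0,0,0],[0.2,0,0,0,0,0,0]],
], force=25)

```text
t: 4.38
eef_pos: [456.7, -302.1, 131.2]
eef_rot: [[0.969, 0.248, 0.003], [0.248, -0.969, -0.002], [0.002, 0.002, -1.0]]
ft_force: [-0.8, 0.6, -1.2]
opening: 51.2
```

Run:
```python
from h import *
s=ctrl.sense(); print(s['t'],s['eef_pos'],s['opening'],s['ft_force'])
d=snap('wrist','w7.png');
```

```text
4.375 [ 456.74707279 -302.14684549  131.16983255] 51.2262557853086 [-0.77109333  0.58053914 -1.23099106]
```

View pics/w7.png

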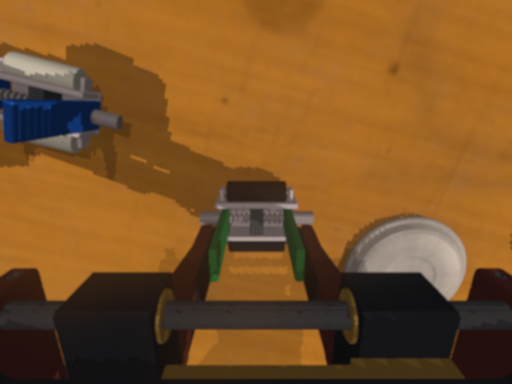

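Emit:
apply_moves([
  [[0.1,0,0,0,0,0,0],[0.1,0,0,0,0,0,0],[0.1,0,0,0,0,0,0],[0.1,0,0,0,0,0,0]],
], force=25)

```text
t: 4.92
eef_pos: [456.9, -302.2, 131.5]
eef_rot: [[0.969, 0.248, 0.003], [0.248, -0.969, -0.002], [0.003, 0.003, -1.0]]
ft_force: [1.2, 0.3, -1.2]
opening: 25.7
```

Run:
```python
from h import *
s=ctrl.sense(); print(s['t'],s['eef_pos'],s['opening'],s['ft_force'])
d=snap('wrist','w8.png');
```

```text
4.925 [ 456.88898332 -302.16991276  131.54988367] 25.669739256642757 [ 1.22425014  0.2598356  -1.22054004]
```

View pics/w8.png

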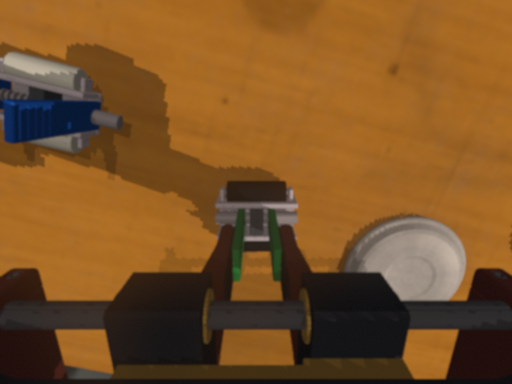

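Both pins are drawn in and the opening is 25.7 mm. Now I'll lift.

Emit:
apply_moves([
  [[0.1,0,0,3,0,0,0],[0.1,0,0,5,0,0,0],[0.1,0,0,4,0,0,0],[0.1,0,0,0,0,0,0]],
])

```text
t: 5.48
eef_pos: [455.4, -301.4, 251.0]
eef_rot: [[0.969, 0.248, -0.002], [0.248, -0.969, 0.001], [-0.001, -0.002, -1.0]]
ft_force: [1.3, -0.9, -2.0]
opening: 26.1
```

Run:
```python
from h import *
s=ctrl.sense(); print(s['t'],s['eef_pos'],s['opening'],s['ft_force'])
d=snap('scene','s9.png');w=snap('wrist','w9.png')
cv2.imwrite('pics/c9.png',cv2.resize(np.vstack([d['img'][150:260,200:360],w['img'][150:260,180:340]])[:,:,::-1],None,fx=2.7,fy=2.7))
```

```text
5.475 [ 455.39357405 -301.4132748   251.01807912] 26.066142848143148 [ 1.25977425 -0.87588523 -2.02129903]
```

View pics/c9.png

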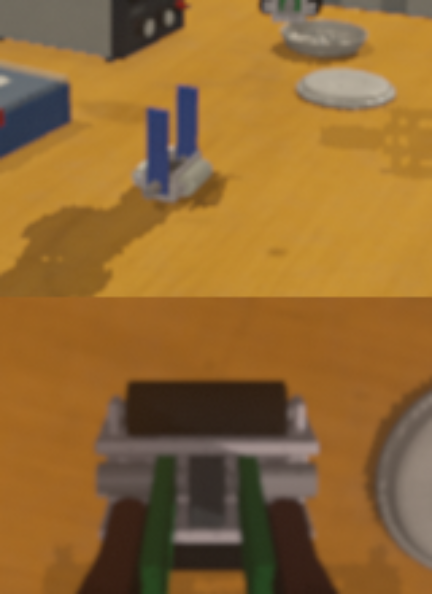

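The idler is lifted and held upright. Next I'll carry it to above the bracket.

Emit:
apply_moves([
  [[0.1,1.5,4.5,0,0,0,0.9],[0.1,1.5,5.5,0,0,0,0.9],[0.1,1.6,5.6,0,0,0,0.9],[0.1,1.6,5.6,0,0,0,0.9],[0.1,1.6,5.6,0,0,0,0.9]],
])

```text
t: 6.2
eef_pos: [529.3, -28.0, 230.1]
eef_rot: [[0.948, 0.316, -0.029], [0.317, -0.948, 0.011], [-0.024, -0.019, -1.0]]
ft_force: [1.2, 0.6, -2.0]
opening: 25.6
```

Emit:
apply_moves([
  [[0.1,1.6,5.6,0,0,0,0.9],[0.1,1.6,5.6,0,0,0,0.9],[0.1,1.0,4.5,0,0,0,0.7],[0.1,0,0,0,0,0,0]],
])

```text
t: 6.7
eef_pos: [568.7, 137.9, 216.0]
eef_rot: [[0.93, 0.363, -0.048], [0.364, -0.931, 0.007], [-0.042, -0.024, -0.999]]
ft_force: [-0.1, -0.1, -1.9]
opening: 25.9
```

Run:
```python
from h import *
s=ctrl.sense(); print(s['t'],s['eef_pos'],np.array(s['eef_rot']).round(3),s['opening'],s['ft_force'])
d=snap('wrist','w10.png');cv2.imwrite('pics/w10b.png',cv2.resize(d['img'][:,:,::-1],(800,600)))
look('wrist',d,['bracket_seat','idler_green_mid'])
```

```text
6.7 [568.71384877 137.8595428  216.03621541] [[ 0.93   0.363 -0.048]
 [ 0.364 -0.931  0.007]
 [-0.042 -0.024 -0.999]] 25.886560499327548 [-0.07771559 -0.05244948 -1.85187958]
wrist bracket_seat 0.93 [587.7 148.1   6.8]
wrist idler_green_mid 0.76 [573.6 141.1 109. ]
wrist idler_green_mid 0.44 [573.5 129.6 138.8]
```

View pics/w10b.png

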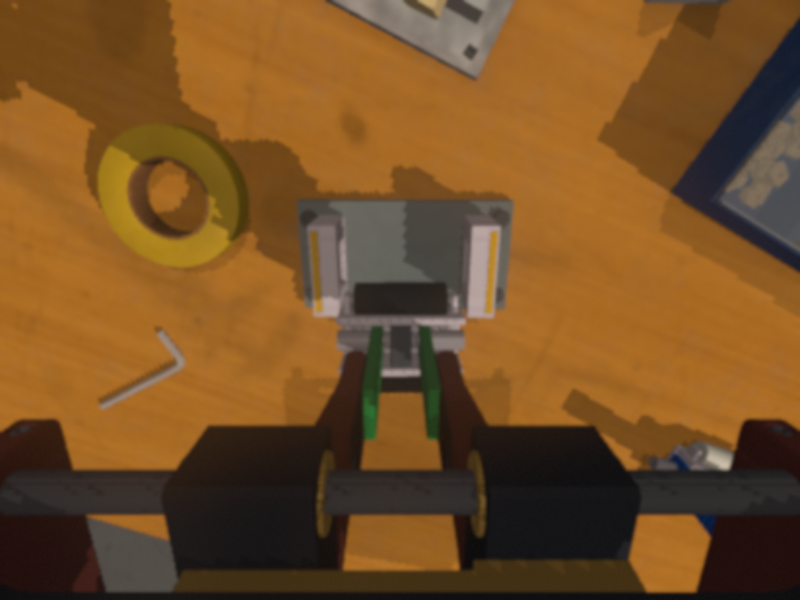

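Emit:
apply_moves([
  [[0.1,0.9,0.6,0,-0.4,-2.7,0],[0.1,0,0,0,0,0,0]],
])

```text
t: 7.1
eef_pos: [577.7, 137.0, 216.5]
eef_rot: [[0.935, 0.355, 0.0], [0.355, -0.935, -0.002], [-0.001, 0.002, -1.0]]
ft_force: [0.3, -0.4, -2.3]
opening: 26.0
```

Run:
```python
from h import *
s=ctrl.sense(); print(s['t'],s['eef_pos'],np.array(s['eef_rot']).round(3),s['opening'],s['ft_force'])
d=snap('wrist','w11.png'); im=d['img'][:,:,::-1]
z=cv2.resize(im[110:260,180:340],None,fx=4.5,fy=4.5,interpolation=cv2.INTER_CUBIC)[:600]
c=np.array([581.2,144.]);a=np.radians(111.3);y=np.array([np.cos(a),np.sin(a)]);x=np.array([y[1],-y[0]])
for (X,Y,Z) in [(sx*37,sy*70,8) for sx in(1,-1) for sy in (1,-1)]+[(sx*28,sy*Y,46) for sx in(1,-1) for sy in (1,-1) for Y in (39,55)]:
    p=c+X*x+Y*y; u,v=proj(d,[p[0],p[1],Z]); cv2.circle(z,(int((u+.5-180)*4.5),int((v+.5-110)*4.5)),3,(255,0,255),-1)
cv2.imwrite('pics/w11z.png',z)
```

```text
7.1 [577.72593435 136.97079632 216.45180789] [[ 0.935  0.355  0.   ]
 [ 0.355 -0.935 -0.002]
 [-0.001  0.002 -1.   ]] 25.968850138710913 [ 0.34511111 -0.38050373 -2.29568697]
```

View pics/w11z.png

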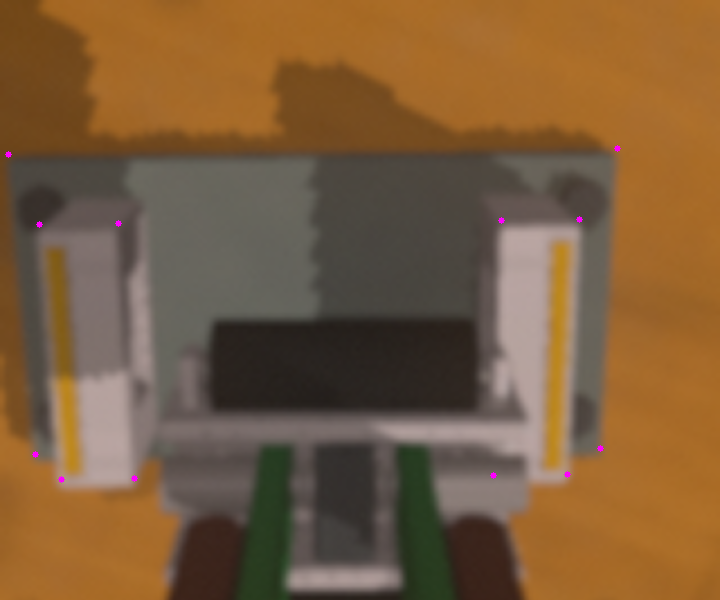

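Emit:
apply_moves([
  [[0.1,0.2,0.7,0,0,0,0.5],[0.1,0,0,-2.5,0,0,0],[0.1,0,0,0,0,0,0]],
])

```text
t: 7.52
eef_pos: [579.6, 142.3, 191.5]
eef_rot: [[0.932, 0.361, -0.002], [0.361, -0.932, -0.002], [-0.002, 0.001, -1.0]]
ft_force: [-0.9, 0.4, -1.9]
opening: 25.7
```

Run:
```python
from h import *
s=ctrl.sense(); print(s['t'],s['eef_pos'],np.array(s['eef_rot']).round(3),s['opening'],s['ft_force'])
R=np.array(s['eef_rot']);print('yang',np.degrees(np.arctan2(R[1,1],R[0,1]))+180)
d=snap('wrist','w12.png'); im=d['img'][:,:,::-1]
print('vp',proj(d,np.array([0,0,-1e7])))
z=cv2.resize(im[110:260,180:340],None,fx=4.5,fy=4.5,interpolation=cv2.INTER_CUBIC)[:600]
c=np.array([580.5,143.7]);a=np.radians(111.3);y=np.array([np.cos(a),np.sin(a)]);x=np.array([y[1],-y[0]])
for (X,Y,Z) in [(sx*37,sy*70,8) for sx in(1,-1) for sy in (1,-1)]+[(sx*28,sy*Y,46) for sx in(1,-1) for sy in (1,-1) for Y in (39,55)]:
    p=c+X*x+Y*y; u,v=proj(d,[p[0],p[1],Z]); cv2.circle(z,(int((u+.5-180)*4.5),int((v+.5-110)*4.5)),3,(255,0,255),-1)
e=np.r_[c,0]-s['eef_pos'];print('err along x,y',e[:2]@x,e[:2]@y)
cv2.imwrite('pics/w12z.png',z)
```

```text
7.525 [579.64227997 142.32271984 191.54916712] [[ 0.932  0.361 -0.002]
 [ 0.361 -0.932 -0.002]
 [-0.002  0.001 -1.   ]] 25.709707028253337 [-0.922987    0.35849429 -1.86458635]
yang 111.18337014905417
vp (np.float64(255.54932854634822), np.float64(101.61109775781769))
err along x,y 1.2994289418381741 0.9716319810967383
```

View pics/w12z.png

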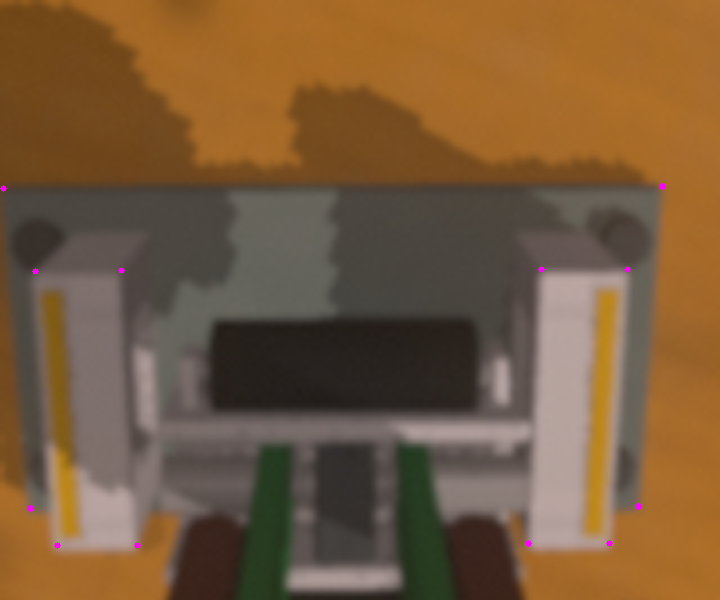

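Emit:
apply_moves([
  [[0.1,0.1,0.2,0,0,0,0],[0.1,0,0,-1.5,0,0,0],[0.1,0,0,0,0,0,0]],
])

```text
t: 7.95
eef_pos: [582.2, 144.8, 180.3]
eef_rot: [[0.932, 0.361, 0.005], [0.361, -0.932, -0.001], [0.004, 0.002, -1.0]]
ft_force: [0.5, 0.3, -2.3]
opening: 26.1
```

```bash
cat > chk.py <<'E'
from h import *
import sys
n=sys.argv[1]
s=ctrl.sense(); print(s['t'],s['eef_pos'],s['opening'],s['ft_force'])
R=np.array(s['eef_rot']);print('yang',np.degrees(np.arctan2(R[1,1],R[0,1]))+180,R[:,2].round(3))
d=snap('wrist',n+'.png'); im=d['img'][:,:,::-1]
z=cv2.resize(im[110:260,170:350],None,fx=4.4,fy=4.4,interpolation=cv2.INTER_CUBIC)[:600]
c=np.array([580.5,143.7]);a=np.radians(111.3);y=np.array([np.cos(a),np.sin(a)]);x=np.array([y[1],-y[0]])
e=np.r_[c,0]-s['eef_pos'];print('err along x,y',e[:2]@x,e[:2]@y)
cv2.imwrite('pics/'+n+'z.png',z)
E
python3 chk.py w13
```

```text
7.95 [582.18247587 144.79254307 180.29848568] 26.062832929577148 [ 0.50656976  0.30059697 -2.25217845]
yang 111.18625356362759 [ 0.005 -0.001 -1.   ]
err along x,y -1.9644156264654848 -0.4067513600760101
```

View pics/w13z.png

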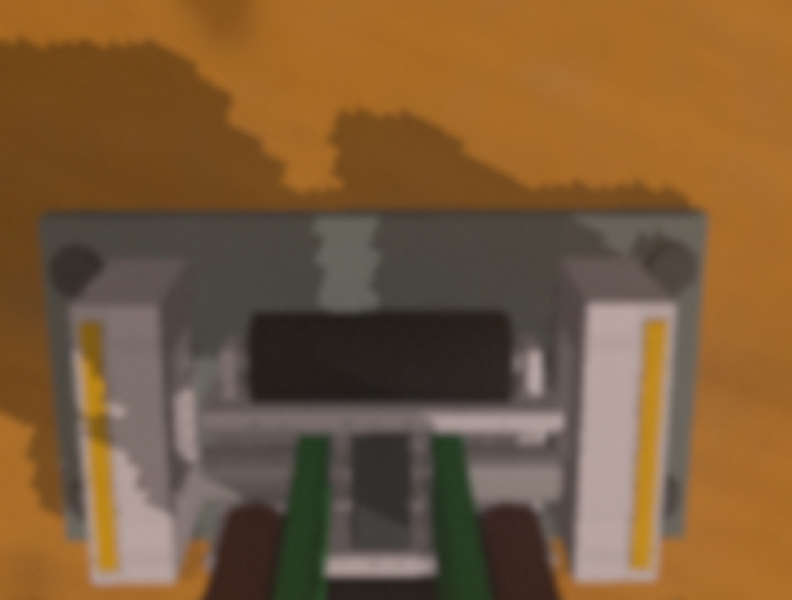

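Emit:
apply_moves([
  [[0.1,-0.1,0,-1.5,0,0.3,0],[0.1,0,0,-1.2,0,0,0],[0.1,0,0,0,0,0,0]],
])

```text
t: 8.38
eef_pos: [581.3, 144.8, 152.3]
eef_rot: [[0.932, 0.361, 0.001], [0.361, -0.932, -0.0], [0.001, 0.001, -1.0]]
ft_force: [-0.4, 0.2, -2.2]
opening: 25.9
```

```bash
python3 chk.py w14
```

```text
8.375 [581.29907721 144.82370289 152.32916096] 25.914153854289616 [-0.37600702  0.16483201 -2.23067284]
yang 111.18906998320557 [ 0.001 -0.    -1.   ]
err along x,y -1.1526796828787793 -0.7566783407797335
```

View pics/w14z.png

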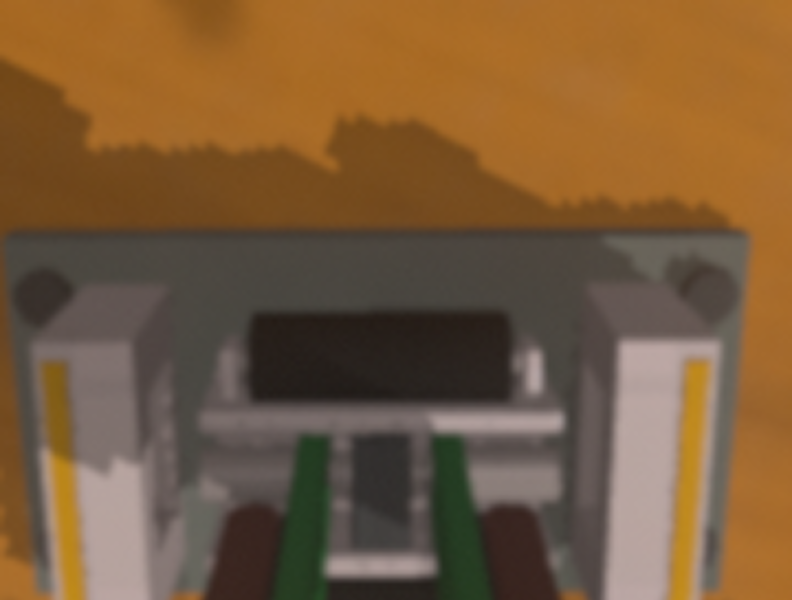

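It is centred between the cheeks, with the foot about 13 mm above the plate. Now the last part of the descent.

Emit:
apply_moves([
  [[0.1,0,0,-0.8,0,0,0],[0.1,0,0,-0.4,0,0,0],[0.1,0,0,0,0,0,0]],
])

```text
t: 8.8
eef_pos: [581.8, 144.9, 140.8]
eef_rot: [[0.932, 0.361, 0.003], [0.361, -0.932, -0.0], [0.002, 0.001, -1.0]]
ft_force: [-0.1, 0.4, -1.0]
opening: 26.0
```

```bash
python3 chk.py w15
```

```text
8.8 [581.75897644 144.90663669 140.78614018] 26.024834753254023 [-0.14188151  0.37837918 -0.97279489]
yang 111.18961161677876 [ 0.003 -0.    -1.   ]
err along x,y -1.611289565446879 -0.6668880738745205
```

View pics/w15z.png

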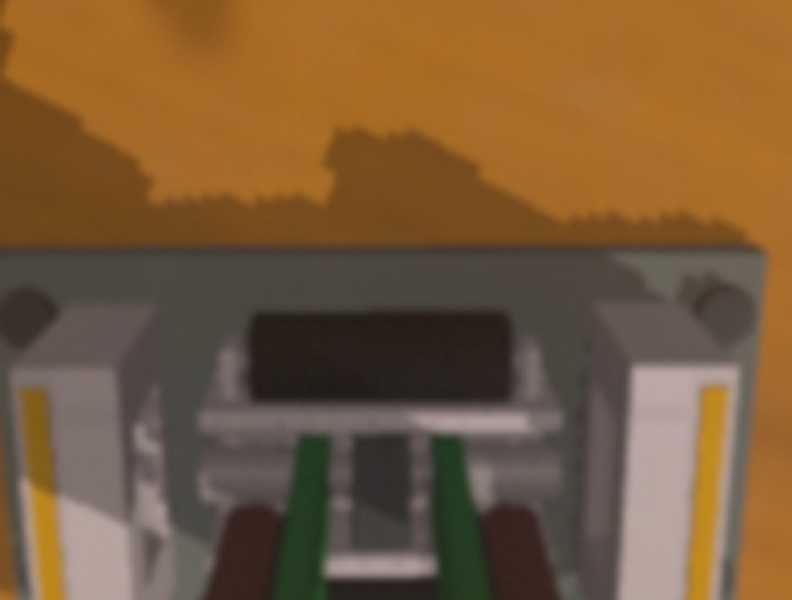

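The foot is down: the vertical force went from -2.2 to -1.0 N. I'll release without moving.

Emit:
apply_moves([
  [[1,0,0,0,0,0,0],[1,0,0,0,0,0,0],[1,0,0,0,0,0,0],[1,0,0,0,0,0,0],[1,0,0,0,0,0,0]],
])

```text
t: 9.48
eef_pos: [582.3, 145.2, 142.5]
eef_rot: [[0.932, 0.362, 0.005], [0.362, -0.932, 0.001], [0.005, 0.001, -1.0]]
ft_force: [-0.1, 0.4, 1.0]
opening: 72.3
```

Emit:
apply_moves([
  [[1,0,0,0,0,0,0],[1,0,0,0,0,0,0],[1,0,0,0,0,0,0],[1,0,0,0,0,0,0]],
])

```text
t: 9.98
eef_pos: [582.7, 145.2, 143.4]
eef_rot: [[0.932, 0.362, 0.007], [0.362, -0.932, 0.001], [0.007, 0.002, -1.0]]
ft_force: [-0.7, -0.8, -0.1]
opening: 88.0
```

```bash
python3 chk.py w16
```

```text
9.975 [582.7169061  145.20382864 143.41373917] 87.97681893071174 [-0.67434536 -0.82900538 -0.08641627]
yang 111.1927644050258 [ 0.007  0.001 -1.   ]
err along x,y -2.6117395667770307 -0.5958100821171418
```

View pics/w16.png

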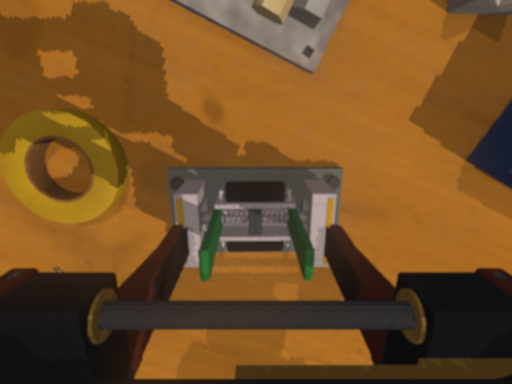

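The tabs at (210,245) and (301,245) have sprung out and the pins are in the cheeks. Fingers are clear on both sides, so I'll retreat straight up.

Emit:
apply_moves([
  [[1,0,0,2,0,0,0],[1,0,0,4,0,0,0],[1,0,0,4,0,0,0],[1,0,0,3,0,0,0],[1,0,0,0,0,0,0]],
])

```text
t: 10.65
eef_pos: [581.9, 145.0, 283.1]
eef_rot: [[0.932, 0.361, 0.011], [0.361, -0.932, 0.002], [0.011, 0.002, -1.0]]
ft_force: [-0.0, 0.5, 0.1]
opening: 87.9
```

Run:
```python
from h import *
from scipy.optimize import least_squares
s=ctrl.sense(); print(s['t'],s['eef_pos'],s['ft_force'])
d=snap('wrist','w17.png'); im=d['img'][:,:,::-1]
look('wrist',d,['idler_green_mid','idler_green_left','idler_green_right','bracket_seat'])
u0,v0=proj(d,[581,144,40]);u0=int(u0)-65;v0=int(v0)-50
z=cv2.resize(im[v0:v0+100,u0:u0+130],None,fx=6,fy=6,interpolation=cv2.INTER_CUBIC)
c=np.array([580.5,143.7]);a=np.radians(111.3);y=np.array([np.cos(a),np.sin(a)]);x=np.array([y[1],-y[0]])
for (X,Y,Z) in [(sx*28,sy*Yy,46) for sx in(1,-1) for sy in (1,-1) for Yy in (39,55)]+[(sx*10,sy*Yy,90) for sx in(1,-1) for sy in (1,-1) for Yy in (26,31)]:
    p=c+X*x+Y*y; u,v=proj(d,[p[0],p[1],Z]); cv2.circle(z,(int((u+.5-u0)*6),int((v+.5-v0)*6)),3,(255,0,255),-1)
cv2.imwrite('pics/w17z.png',z)
e=snap('scene','s17.png');t=snap('top','t17.png');look('top',t,['idler_blue_mid'])
cv2.imwrite('pics/s17z.png',cv2.resize(e['img'][210:310,100:220,::-1],None,fx=6,fy=6,interpolation=cv2.INTER_CUBIC))
```

```text
10.65 [581.88420826 145.0131781  283.0882941 ] [-0.03626618  0.496376    0.07054385]
wrist idler_green_mid 0.69 [583.  147.6  31.8]
wrist idler_green_left 0.79 [580.8 168.4  67.8]
wrist idler_green_left 0.44 [ 505.2 -100.3   24.1]
wrist idler_green_right 0.9 [594.6 122.5  71.2]
wrist bracket_seat 0.63 [589.6 148.2   6. ]
top idler_blue_mid 0.8 [ 501.2 -142.8   18.8]
```

View pics/w17z.png

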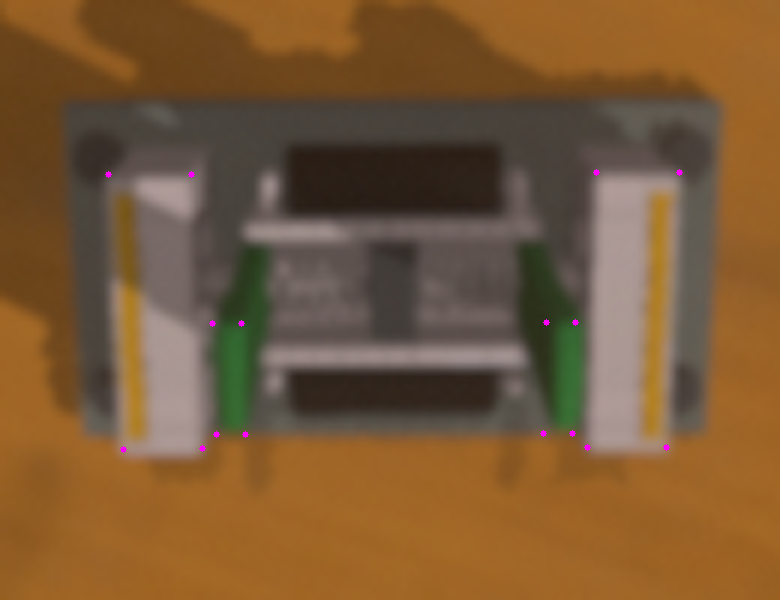

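View pics/s17z.png

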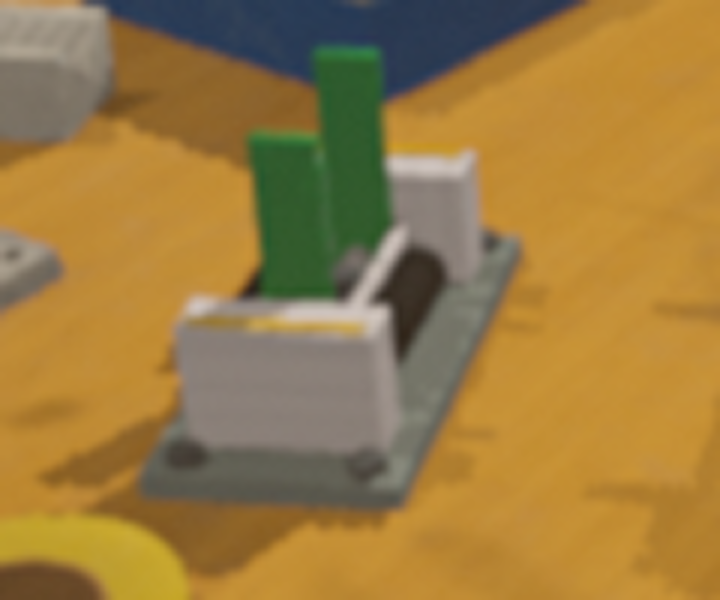

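In the wrist view the tab tops lie within about 1 mm of where the model puts them for a seated idler with 2 mm of pin travel. The scene view shows it upright between the cheeks. The blue idler is within measuring error of its start, so I'll hand in.

```bash
python3 -c "
from station import ctrl
print(ctrl.finish_job())"
```

```text
the job is handed in; nothing more can be done
None
```

I fitted the green idler into the bracket and handed the job in at about 10.8 s of the 32 s allowed; no verdict is reported. I pinched the tabs fully, lifted the idler about 120 mm, carried it over and lowered it between the cheeks. Then I let go and moved the gripper straight up, clear of everything.

**Seating:** in the last wrist picture, the tab tops and cheeks lie within about 1 mm across the slots of where they should be for a seated idler with about 2 mm of pin travel. The scene camera shows it standing upright between the cheeks. I could not see the pins inside the slots, so their travel is judged from how far apart the tabs stand.

**Blue idler:** the top camera network puts it about 4 mm from its first reading, mostly in height, which is within its error. The arm never went near it.

**Forces:** they stayed within a few newtons in every reading, and the last one was near zero.

**Disagreements:**
- The networks' centres for the green idler and bracket were a few mm to 9 mm off my model fits, because they report the middle of the visible surface. I used the fits.
- The arm drifted up to 9 mm and tilted about 3° on longer moves. I corrected both before the grasp and before lowering the idler.

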